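Lay out a brooch for assembly

ROBOT

A 6-joint arm with a two-finger parallel gripper is mounted at the origin on the work surface. World frame = base frame: x ahead of the robot, y to its left, z up, the work surface at z = 0. Lengths are in m, angles in rad, forces in N, time in s.
With the tool pointing down it reaches from about 0.275 to 1 m from the base axis. Payload 8.4 kg.
Tool frame: the origin (TCP) lies at the very end of the fingers, on their centre line; the grasp point (between the pads) lies 19 mm behind it (bot.tcp_to_grasp is the z of the grasp point in the tool frame, in m); z points along the fingers, y is the line along which they close (so a half turn about z gives the same grasp; the last joint's range is limited). The gripper opens to 85 mm and grips with 20 to 120 N. Pads are 22 mm wide; open, the fingers measure 114 mm over their backs; the gripper's body (76 mm by 85 mm) begins 54 mm behind the grasp point. The pads swing forward as they close: fully open they stand 13 mm farther back than shut.
Start: joints at [-1.317, 0.353, 1.633, -0, 1.155, -0.002], TCP at [0.158, -0.605, 0.231] pointing down, gripper open.
Joint ranges: [-2.63, 2.63], [-0.92, 2.1], [0.06, 2.66], [-1.3, 4.44], [0, 2.69], [-3.02, 3.02]. Speed limits (rad/s): [2.22, 2.22, 2.79, 3.14, 3.14, 3.14].

INTERFACE

Orientations are given as a 3x3 rotation matrix whose columns are the frame's x, y, z axes.
In Python, from cell import status, grab_frame, camera_model, workorder, silhouettes, pinpoint, bot gives the robot as it stands.
- The arm moves only by the tool jog_arm, never from a script. Its argument "plan" is a list of rows, each a list of 7 numbers: the shift along the world's x, y, z in mm, then the turn, a rotation vector about the world's x, y, z in rad, then the opening, from 0 (shut) to 1 (fully open). A call has 1 to 10 rows; each row shifts and turns the commanded pose from where the row before left it; what a row does not reach is not made up. A row lasts 1/10 s, in which the tool goes at most 50 mm and 8.59 degrees, less where a joint would pass 70% of its speed; a pose out of reach is approached as far as the arm can. A call is refused whole if a number of a shift passes 50 or a number of a turn 0.15, either way. A call with a gripper value outside its range is refused whole. The fingers move at their own pace and stop on an object; "grip_force" is the grip in N (left out, the last holds). Time passes only in rows, so rows that do not move let the fingers close. It gives the time, the measured TCP pose, the force, the opening and the grip force at its end, in the units of the state.
- status.sense(): the state, without advancing time (a new reading comes with each control period).
- grab_frame(name): name is "side" or "top"; returns (picture, depth): 480x640x3 uint8, red, green, blue; 480x640 float32, m along the optical axis (not along the pixel's ray), 0 where there is no reading.
- camera_model(name): a dict with "mtx" (3x3 intrinsics, pixels), "k1" (the pictures are not rectified: a ray, as slopes to the right and down, at radius r is drawn at 1 + k1 r^2 times it, then the intrinsics apply), "xyz" and "attitude" of the camera in the world. Camera axes: x right, y down, z forward; pixel columns grow to the right and rows downward; lengths in m; the calibration is good to about 2 mm. A picture is of the moment at which its call begins. camera_model takes no time and is no camera call.
- workorder.sign_off(): hands the job in; it is judged then, once.
Trained networks look in the newest picture that a camera, given by its name, has taken for a name from the list of things; names that differ only in an ending like _2 or _b are one class to them, and where a whole thing is asked for, a point or a joint stands for the part that bears it (a point fixed in the world has none). Each returns a list of dicts, best first, with "confidence" (0 to 1); they miss things now and then, are a little off and sometimes report something else, mostly with a low value. They report only what shows in the picture. A call takes as long as a camera call.
- silhouettes(camera, target): "region" (480x640 bool, what is visible of it) and "extent" ([left, top, right, bottom] in pixels, round what is visible of it).
- pinpoint(camera, target): "uv" ([column, row] in pixels: a listed point, or the origin of a listed thing).
The state is a dict: "time": time; "joints": joint angles; "qvel": joint speeds; "effort": joint torques, N m; "ee_pos": TCP position; "ee_rot": TCP orientation; "wrist_force": force on the tool from outside, world axes, zero at the start; "torque": the same for the moment, N m; "grip_width": finger opening in m; "grasp_force": force on a finger pad.
Only numpy, scipy, OpenCV 4.12 (cv2) and the standard library are available. Lean on these libraries where they do the work, as an engineer would, in place of code of your own. Each camera call takes 0.05 s, during which the arm holds its last target. There are 200 camera calls.

TASK

Set out the brooch parts on the grey layout board: lay the white ceramic disc flat and centred on the round brass brooch plate, then the domed black stone, dome up, centred on the disc. Stand the little glue jar upright on the board exactly midway between the brooch plate and the white bead dish, and lay the long pebble on the board behind the oval leather piece (on the side away from the robot), parallel to that piece's long edge, level with its middle and with a gap of about 25 mm.

Things in the scene. Friction and masses are not known exactly. Their poses are not given: they have to be found in the camera images.
- disc_mid (a point): Loose white ceramic disc, 54 mm diameter, 8 mm thick, lying flat; this point is its centre, 4 mm above its underside; z up.
- stone_mid (a point): Loose polished black domed stone: round, 38 mm diameter, upright side wall for the lower 10 mm, domed above to 19 mm total height, flat underside; this point is on its axis 9.5 mm above its underside; z up.
- jar_mid (a point): Loose small round glue jar with a white cap, 38 mm diameter, 50 mm tall, standing; this point is its centre, 25 mm above its underside; z up along its axis.
- pebble_mid (a point): Loose long grey-brown pebble with rounded ends, 58 mm long (its y axis), 32 mm wide (its x axis), 22 mm tall, flat top and bottom, lying flat; this point is its centre, 11 mm above its underside. Not the small black round bead, 22 mm across and 9 mm high, that lies near a far corner of the board.
- plate: Round bare brass brooch plate, 64 mm diameter, 6 mm high, fixed on the board; origin at the centre of its underside, so its top is 6 mm above the origin; z up.
- dish: Square white open dish holding beads, 74 x 74 mm, 18 mm high, fixed on the board; origin at the centre of its underside; z up.
- leather: Dark brown oval (straight long sides, rounded ends) stiff leather piece, 88 mm long (its y axis), 54 mm wide (its x axis), 4 mm high, fixed on the board; origin at the centre of its underside; its x axis points roughly away from the robot (within about 0.45 rad), so 'behind' is its +x side.
- board: Grey flat layout board fixed on the table, 340 mm (its x axis) by 300 mm (its y axis), 3 mm thick; origin at the centre of its underside on the table, top 3 mm above it; x points roughly away from the robot. The plate, dish and leather piece stand on it, about 190 to 200 mm apart in a triangle; a white eraser (44 x 22 x 13 mm) and the small black bead lie near its far corners.

How it is judged:
At the end, for the whole second after the job is handed in: Disc flat on plate, centred to 10 mm; stone dome up on disc, centred to 10 mm; jar upright on board within 12 mm of midway between plate and dish; pebble flat on board, 55 to 81 mm behind the leather (centres), within 15 mm of its middle, parallel to 0.25 rad; all at rest (horizontal distance between disc_mid and plate below 0.01 m and height (world z) of disc_mid between 0.01 and 0.016 m and angle between each of disc_mid, stone_mid, jar_mid, pebble_mid's own z axis and vertical below 0.1 rad and horizontal distance between stone_mid and disc_mid below 0.01 m and height (world z) of stone_mid between 0.0235 and 0.0295 m and horizontal distance between jar_mid and plate below 0.125 m and horizontal distance between jar_mid and dish below 0.125 m and ((x of jar_mid in the frame of board between -0.092 and -0.068 m and y of jar_mid in the frame of board between -0.012 and 0.012 m) or (x of jar_mid in the frame of board between -0.012 and 0.012 m and y of jar_mid in the frame of board between 0.038 and 0.062 m) or (x of jar_mid in the frame of board between -0.012 and 0.012 m and y of jar_mid in the frame of board between -0.062 and -0.038 m)) and height (world z) of jar_mid between 0.025 and 0.031 m and x of pebble_mid in the frame of leather between 0.055 and 0.081 m and y of pebble_mid in the frame of leather between -0.015 and 0.015 m and height (world z) of pebble_mid between 0.011 and 0.017 m and angle between the y axis of pebble_mid and the y axis of leather, either way round below 0.25 rad and linear speed of each of disc, stone, jar, pebble below 0.02 m/s and angular speed of each of disc, stone, jar, pebble below 0.3 rad/s); the robot touches nothing.
It also fails if it takes over 86 s, if anything falls off the work surface, if the arm or the gripper's body presses on something with over 40 N, if the wrist force passes 120 N, or if a joint passes its speed limit or range.

## Working session

There is one attempt and no reset: what is moved stays moved. The work goes in short steps, Python scripts to look and compute and a tool call to move; the robot and the scene stay as the last step left them, time stands still between calls to the robot, and variables do not carry over. Pictures are saved under pics/ and viewed, at most 14 in all, crops included, and the job is handed in when it is done.

Besides the shell and the picture viewer there is one more tool, called after ">>>" as name(argument=value, ...) on one line, values as JSON. jog_arm: Moves the arm, as the interface text tells. Its arguments: {"type":"object","properties":{"plan":{"type":"array"},"grip_force":{"type":"number"}},"required":["plan"]}

```bash
mkdir -p pics
cat > h.py <<'E'
import numpy as np, cv2
from cell import status, grab_frame, camera_model, workorder, silhouettes, pinpoint, bot
def ray(cam,uv):
    m=camera_model(cam); K=np.array(m["mtx"]); d=(np.array(uv,float)-K[:2,2])/[K[0,0],K[1,1]]
    s=d.copy()
    for _ in range(10): s=d/(1+m["k1"]*(s@s))
    R=np.array(m["attitude"]); 
    return np.array(m["xyz"]),R@np.array([s[0],s[1],1])
def at_z(cam,uv,z):
    o,d=ray(cam,uv); return o+d*(z-o[2])/d[2]
def save(cam,name):
    p,d=grab_frame(cam); cv2.imwrite('pics/'+name,p[:,:,::-1]); return p,d
def reg_xy(cam,region,z,n=4000):
    v,u=np.nonzero(region); i=np.linspace(0,len(u)-1,min(n,len(u))).astype(int)
    return np.array([at_z(cam,(u[k],v[k]),z)[:2] for k in i])
E
cat > m1.py <<'E'
from h import *
for c in ("top","side"):
    m=camera_model(c); print(c,np.round(m["xyz"],3),np.round(np.array(m["attitude"]),2).tolist(),m["attitude"] is not None)
    save(c,c+"1.png")
    Z=dict(disc_mid=.004,stone_mid=.0095,jar_mid=.025,pebble_mid=.011,plate=.003,dish=.003,leather=.003,board=.0)
    ZT=dict(disc_mid=.008,stone_mid=.01,jar_mid=.05,pebble_mid=.022,plate=.009,dish=.021,leather=.007,board=.003)
    for t in Z:
        for r in pinpoint(c,t)[:2]: print(t,'pt',round(r["confidence"],2),np.round(r["uv"]),np.round(at_z(c,r["uv"],Z[t])[:2],4))
        if c=="top":
          for r in silhouettes(c,t)[:2]:
            P=reg_xy(c,r["region"],ZT[t]); (cx,cy),(w,h),a=cv2.minAreaRect(P.astype(np.float32)*1000)
            if w<h: a-=90
            print('   reg',round(r["confidence"],2),r["extent"],'rect',round(cx,1),round(cy,1),round(w,1),round(h,1),'long-ax deg',round(((a+90)%180)-90,1))
E
python3 m1.py
```

```text
top [0.426 0.005 1.092] [[-0.0, -1.0, 0.09], [-1.0, 0.0, 0.0], [-0.0, -0.09, -1.0]] True
disc_mid pt 0.81 [198. 216.] [0.59   0.2978]
disc_mid pt 0.29 [304. 210.] [0.605  0.0427]
   reg 0.59 [185.2, 208.8, 211.8, 233.0] rect 579.9 296.7 53.3 53.7 long-ax deg -44.7
   reg 0.32 [240.5, 260.4, 279.6, 281.9] rect 456.0 151.4 87.8 52.1 long-ax deg 89.9
stone_mid pt 0.51 [455. 291.] [ 0.4098 -0.3114]
   reg 0.75 [448.7, 282.8, 465.9, 292.2] rect 417.7 -314.2 37.8 32.8 long-ax deg 90.0
   reg 0.67 [432.7, 207.7, 455.1, 222.9] rect 588.6 -286.7 37.1 44.5 long-ax deg -46.1
pebble_mid pt 0.64 [189. 290.] [0.4132 0.3145]
   reg 0.58 [173.0, 281.2, 193.7, 299.3] rect 414.8 323.4 30.0 59.0 long-ax deg -83.0
plate pt 0.89 [341. 278.] [ 0.4419 -0.0436]
   reg 0.7 [328.2, 265.2, 355.0, 295.7] rect 435.6 -47.6 59.2 58.9 long-ax deg 89.9
dish pt 0.74 [309. 212.] [0.6    0.0312]
   reg 0.91 [285.0, 188.0, 326.2, 228.6] rect 604.7 36.1 76.7 77.8 long-ax deg -22.5
leather pt 0.88 [260. 271.] [0.4582 0.1476]
   reg 0.59 [240.7, 262.5, 278.1, 283.9] rect 456.0 150.4 85.6 52.1 long-ax deg 89.9
board pt 0.65 [302. 243.] [0.525  0.0497]Traceback (most recent call last):
  File "m1.py", line 11, in <module>
    P=reg_xy(c,r["region"],ZT[t]); (cx,cy),(w,h),a=cv2.minAreaRect(P.astype(np.float32)*1000)
  File "h.py", line 15, in reg_xy
    return np.array([at_z(cam,(u[k],v[k]),z)[:2] for k in i])
                     ~~~~^^^^^^^^^^^^^^^^^^^
  File "h.py", line 10, in at_z
    o,d=ray(cam,uv); return o+d*(z-o[2])/d[2]
        ~~~^^^^^^^^
  File "h.py", line 4, in ray
    m=camera_model(cam); K=np.array(m["mtx"]); d=(np.array(uv,float)-K[:2,2])/[K[0,0],K[1,1]]
ValueError: time passes only in moves, steps and waits
```

Run:
```python
s=open('h.py').read()
s=s.replace("def ray","import functools\n@functools.lru_cache\ndef cm(c): return camera_model(c)\ndef ray").replace("m=camera_model(cam)","m=cm(cam)")
open('h.py','w').write(s)
from h import *
print(status.sense()["time"])
p,_=save("side","side1.png")
for t,z in dict(disc_mid=.004,stone_mid=.0095,jar_mid=.025,pebble_mid=.011,plate=.003,dish=.003,leather=.003).items():
    for r in pinpoint("side",t)[:2]: print(t,round(r["confidence"],2),np.round(r["uv"]),np.round(at_z("side",r["uv"],z)[:2],4))
t=cv2.imread('pics/top1.png'); cv2.imwrite('pics/top1c.png',cv2.resize(t[160:330,150:490],(800,400),interpolation=cv2.INTER_CUBIC))
```

```text
0.85
disc_mid 0.77 [329. 178.] [0.5868 0.3261]
stone_mid 0.9 [293. 388.] [ 0.4147 -0.3188]
jar_mid 0.9 [396. 354.] [ 0.5957 -0.2896]
pebble_mid 0.5 [263. 180.] [0.4155 0.3396]
plate 0.74 [287. 282.] [ 0.4338 -0.0528]
dish 0.83 [359. 246.] [0.6029 0.0352]
leather 0.9 [288. 221.] [0.4606 0.1586]
```

View pics/top1c.png

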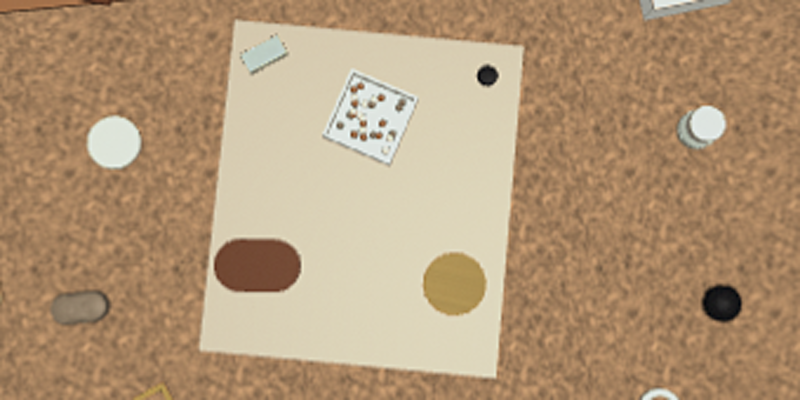

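View pics/side1.png

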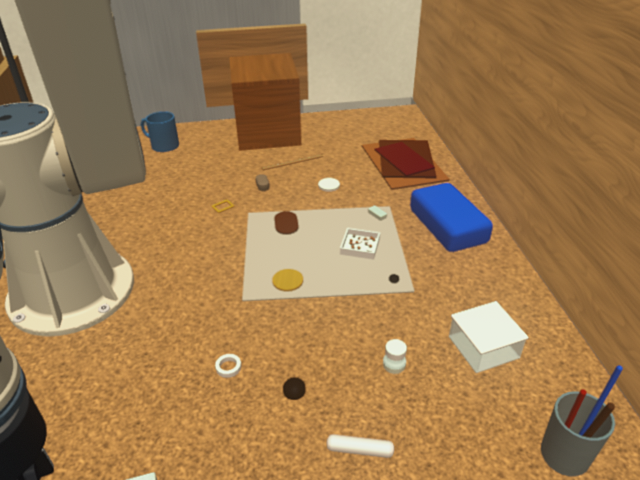

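```bash
cat > seg.py <<'E'
from h import *
def seg(img,seed,tol=18,cam="top"):
    m=np.zeros((482,642),np.uint8)
    cv2.floodFill(cv2.GaussianBlur(img,(3,3),0.5),m,tuple(int(round(x)) for x in seed),0,(tol,)*3,(tol,)*3,4|cv2.FLOODFILL_MASK_ONLY|cv2.FLOODFILL_FIXED_RANGE|(1<<8))
    return m[1:-1,1:-1]>0
def rect(img,seed,z,tol=18):
    r=seg(img,seed,tol); r=cv2.morphologyEx(r.astype(np.uint8),cv2.MORPH_CLOSE,np.ones((5,5)))>0
    P=reg_xy("top",r,z,20000)*1000; c=P.mean(0); C=np.cov((P-c).T); w,V=np.linalg.eigh(C); ax=V[:,1]
    (cx,cy),(a,b),_=cv2.minAreaRect(P.astype(np.float32))
    return r.sum(),np.round(c,1),'sz(4sig)',np.round(4*np.sqrt(w),1),'long ax deg',round(np.degrees(np.arctan2(ax[1],ax[0])),1),'rect',np.round([cx,cy,a,b],1)
E
python3 - <<'E'
from seg import *
img=cv2.imread('pics/top1.png')
f=lambda u,v:(150+u/2.353,160+v/2.353)
for n,s,z,t in [("disc",f(114,142),.008,25),("pebble",f(80,307),.018,35),("stone",f(721,303),.009,40),("jarcap",f(708,124),.05,25),("leather",f(257,265),.007,30),("plate",f(454,284),.009,40)]:
    print(n,*rect(img,s,z,t))
r=seg(img,f(300,200),45)
r=cv2.morphologyEx(r.astype(np.uint8),cv2.MORPH_CLOSE,np.ones((35,35)))>0
P=reg_xy("top",r,.003,200000)*1000
print("board",r.sum(),cv2.minAreaRect(P.astype(np.float32)))
d=[r for r in silhouettes("top","dish")][0]["region"]
P=reg_xy("top",d,.021,9999)*1000; print("dish",P.mean(0),cv2.minAreaRect(P.astype(np.float32)))
s=status.sense(); print(s["time"],np.round(s["ee_pos"],4),np.round(s["ee_rot"],3).tolist(),s["wrist_force"],s["grip_width"])
E
```

```text
disc 357 [580.2 297.5] sz(4sig) [50.7 51.7] long ax deg 147.5 rect [580.5 297.3  48.6  47.7]
pebble 191150 [462.9  13.1] sz(4sig) [1083.  1705.9] long ax deg 97.9 rect [ 506.3    9.1 1027.9 1496.2]
stone 208 [ 416.9 -315.5] sz(4sig) [37.5 38.9] long ax deg 84.6 rect [ 416.6 -314.6   37.6   35.1]
jarcap 156 [ 592.2 -294.5] sz(4sig) [32.4 32.8] long ax deg -161.2 rect [ 593.2 -294.8   29.9   30.2]
leather 685 [454.8 150.9] sz(4sig) [55.5 88.7] long ax deg 88.6 rect [454.8 150.4  85.4  49.7]
plate 555 [435.9 -47.9] sz(4sig) [62.3 63.4] long ax deg 104.1 rect [435.6 -48.8  61.5  58.9]
board 17730 ((525.076171875, 43.77491760253906), (299.7846984863281, 340.5760803222656), 84.59593963623047)
dish [604.39203634  36.2586519 ] ((604.7428588867188, 36.128501892089844), (76.68448638916016, 77.81651306152344), 67.53300476074219)
1.3 [ 0.1582 -0.6047  0.2313] [[0.967, 0.253, 0.0], [0.253, -0.967, -0.0], [0.0, 0.0, -1.0]] [ 0.04274256 -0.2241693   0.37792153] 0.08543566165825661
```

>>> jog_arm(plan=[[39,28,-8,0,0,0,1],[39,28,-8,0,0,0,1],[39,28,-8,0,0,0,1],[39,28,-8,0,0,0,1],[39,28,-8,0,0,0,1],[39,28,-8,0,0,0,1],[39,28,-8,0,0,0,1],[39,28,-8,0,0,0,1],[39,28,-8,0,0,0,1],[39,28,-8,0,0,0,1]], grip_force=30)

```text
time: 2.3
ee_pos: [0.5497, -0.3233, 0.1511]
ee_rot: [[0.967, 0.253, 0.0], [0.253, -0.967, -0.0], [0.0, 0.0, -1.0]]
wrist_force: [-0.3, -0.6, 0.5]
grip_width: 0.0852
grasp_force: 0.0
```

>>> jog_arm(plan=[[23,15,-10,0,0,0,1],[22,15,-20,0,0,0,1],[0,0,-40,0,0,0,1],[0,0,-40,0,0,0,1],[0,0,-25,0,0,0,1],[0,0,-6,0,0,0,1],[0,0,0,0,0,0,0.3],[0,0,0,0,0,0,0.3],[0,0,0,0,0,0,0.3],[0,0,0,0,0,0,0.3]])

```text
time: 3.3
ee_pos: [0.5942, -0.2953, 0.0124]
ee_rot: [[0.968, 0.253, 0.002], [0.253, -0.968, -0.001], [0.002, 0.002, -1.0]]
wrist_force: [-0.8, 0.2, 5.7]
grip_width: 0.0359
grasp_force: 29.3
```

>>> jog_arm(plan=[[0,0,20,0,0,0,0.2],[-5,20,25,0,0,0,0.2],[-10,40,0,0,0,0,0.2],[-10,40,0,0,0,0,0.2],[-10,40,0,0,0,0,0.2],[-10,40,0,0,0,0,0.2],[-10,40,0,0,0,0,0.2],[-10,40,0,0,0,0,0.2],[-9,29,-10,0,0,0,0.2],[0,0,-15,0,0,0,0.2]])

```text
time: 4.3
ee_pos: [0.519, -0.0027, 0.0317]
ee_rot: [[0.967, 0.256, 0.002], [0.256, -0.967, 0.0], [0.002, 0.0, -1.0]]
wrist_force: [-0.4, -0.3, -1.4]
grip_width: 0.0356
grasp_force: 30.3
```

Run:
```python
from seg import *
save("top","top2.png"); s=status.sense(); print(np.round(s["ee_pos"],4),s["wrist_force"],s["grip_width"])
p,_=save("side","side2.png")
for c in("top","side"):
  for r in pinpoint(c,"jar_mid")[:2]: print(c,r["confidence"],r["uv"],at_z(c,r["uv"],s["ee_pos"][2]-.0124+.025))
cv2.imwrite('pics/s2.png',cv2.resize(p[180:340,220:460],(720,480)))
```

```text
[ 0.5183 -0.0039  0.0294] [-1.13161648 -0.28995545 -2.73593008] 0.035473939326742705
side 0.68 [324.8, 248.5] [ 0.51981159 -0.0067903   0.04200998]
```

View pics/s2.png

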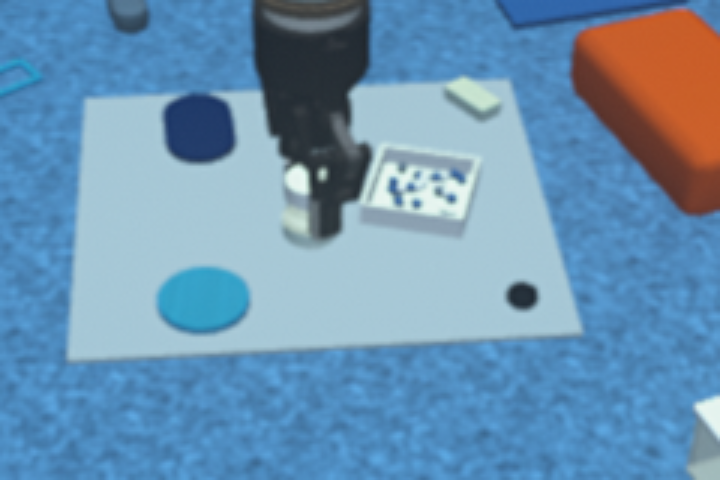

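>>> jog_arm(plan=[[1,-2,-7,0,0,0,0.2],[0,0,-4,0,0,0,0.2],[0,0,-2,0,0,0,0.2],[0,0,0,0,0,0,0.2],[0,0,0,0,0,0,0.6],[0,0,0,0,0,0,0.8],[0,0,20,0,0,0,0.8],[0,0,40,0,0,0,1],[5,20,30,0,0,0,1],[10,45,0,0,0,0,1]])

```text
time: 5.5
ee_pos: [0.5378, 0.0563, 0.1116]
ee_rot: [[0.968, 0.25, 0.007], [0.25, -0.968, 0.0], [0.006, 0.002, -1.0]]
wrist_force: [1.6, -0.0, -0.6]
grip_width: 0.0857
grasp_force: 0.0
```

>>> jog_arm(plan=[[8,44,0,0,0,0,1],[8,44,0,0,0,0,1],[8,44,0,0,0,0,1],[8,44,0,0,0,0,1],[8,44,-10,0,0,0,1],[5,20,-20,0,0,0,1],[0,0,-30,0,0,0,1],[0,0,-27,0,0,0,1],[0,0,0,0,0,0,1],[0,0,0,0,0,0,1]])

```text
time: 6.5
ee_pos: [0.58, 0.2972, 0.0204]
ee_rot: [[0.967, 0.253, -0.001], [0.253, -0.967, -0.0], [-0.001, 0.0, -1.0]]
wrist_force: [0.6, -0.2, 0.1]
grip_width: 0.0855
grasp_force: 0.0
```

Run:
```python
from seg import *
p,_=save("top","top3.png"); s=status.sense(); print(np.round(s["ee_pos"],4),s["wrist_force"])
q,_=save("side","side3.png")
a=cv2.resize(p[180:300,160:400],(640,320))
b=cv2.resize(q[130:300,220:400],(640,280*640//480)) if 0 else cv2.resize(q[150:290,220:460],(480,280))
c=np.zeros((600,640,3),np.uint8); c[:320]=a; c[320:,:480]=b; cv2.imwrite('pics/c3.png',c[:,:,::-1])
for r in pinpoint("side","jar_mid")[:1]: print(r["uv"],at_z("side",r["uv"],.028))
```

```text
[0.5808 0.2975 0.0214] [-0.53495971  0.37931337  0.68699619]
[327.6, 255.2] [ 0.52465769 -0.01245205  0.028     ]
```

View pics/c3.png

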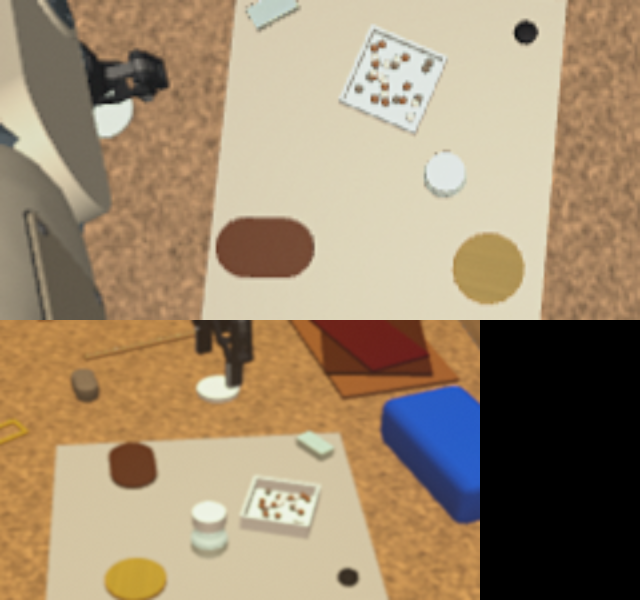

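Run:
```python
from seg import *
img=cv2.imread('pics/top3.png')
print(*rect(img,(326.9,244.9),.053,30))
```

```text
174 [519.1 -10. ] sz(4sig) [33.7 34.7] long ax deg 80.1 rect [518.3 -10.5  32.   32.1]
```

>>> jog_arm(plan=[[0,0,-15,0,0,0,1],[0,0,-6,0,0,0,0.8],[0,0,0,0,0,0,0.5],[0,0,0,0,0,0,0.5],[0,0,0,0,0,0,0.5],[0,0,0,0,0,0,0.5]])

```text
time: 7.25
ee_pos: [0.5803, 0.2974, -0.0005]
ee_rot: [[0.967, 0.253, 0.0], [0.253, -0.967, 0.0], [0.0, -0.0, -1.0]]
wrist_force: [-0.2, 0.8, 0.1]
grip_width: 0.052
grasp_force: 31.4
```

>>> jog_arm(plan=[[0,0,15,0,0,0,0.45],[0,0,45,0,0,0,0.45],[-18,-43,5,0,0,0,0.45],[-18,-43,0,0,0,0,0.45],[-18,-43,0,0,0,0,0.45],[-18,-43,0,0,0,0,0.45],[-18,-43,0,0,0,0,0.45],[-18,-43,0,0,0,0,0.45],[-18,-43,0,0,0,0,0.45],[-18,-43,-15,0,0,0,0.45]])

```text
time: 8.25
ee_pos: [0.4373, -0.0483, 0.0515]
ee_rot: [[0.967, 0.253, 0.005], [0.253, -0.967, -0.001], [0.005, 0.002, -1.0]]
wrist_force: [0.4, -0.7, -0.7]
grip_width: 0.0518
grasp_force: 31.7
```

>>> jog_arm(plan=[[0,-1,-20,0,0,0,0.45],[0,0,-8,0,0,0,0.45],[0,0,0,0,0,0,0.45],[0,0,0,0,0,0,0.45]])

```text
time: 8.65
ee_pos: [0.437, -0.047, 0.0219]
ee_rot: [[0.967, 0.254, 0.001], [0.254, -0.967, -0.0], [0.001, 0.0, -1.0]]
wrist_force: [-0.2, -0.6, -0.3]
grip_width: 0.0522
grasp_force: 31.7
```

Run:
```python
from seg import *
p,_=save("top","top4.png"); s=status.sense(); print(np.round(s["ee_pos"],4),s["wrist_force"],s["grip_width"])
q,_=save("side","side4.png")
c=np.zeros((600,640,3),np.uint8); c[:320]=cv2.resize(p[200:320,260:500],(640,320)); c[320:,:480]=cv2.resize(q[210:350,200:440],(480,280)); cv2.imwrite('pics/c4.png',c[:,:,::-1])
for c in("top","side"):
  for r in pinpoint(c,"disc_mid")[:2]: print(c,r["confidence"],r["uv"],at_z(c,r["uv"],s["ee_pos"][2]+.004))
```

```text
[ 0.4371 -0.0469  0.022 ] [-0.32548994 -0.13271088 -0.28021811] 0.0523356535434691
side 0.47 [287.7, 268.4] [ 0.43844588 -0.03762532  0.02600998]
```

View pics/c4.png

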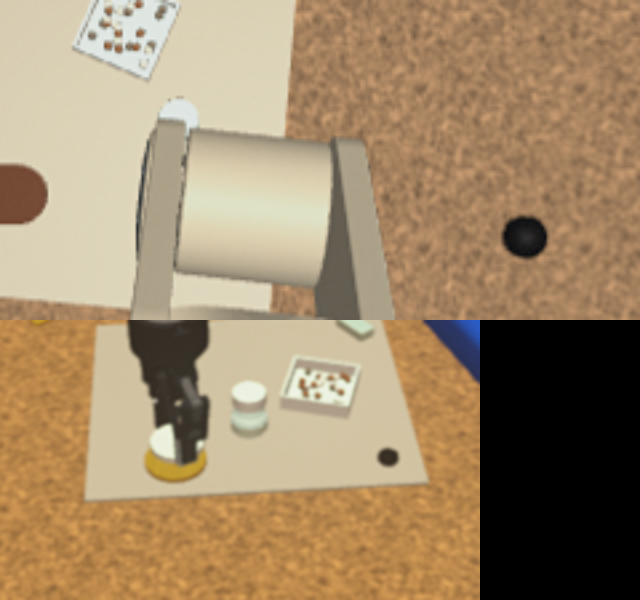

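>>> jog_arm(plan=[[-1,-1,-9,0,0,0,0.45],[0,0,-3,0,0,0,0.45],[0,0,-1,0,0,0,0.45],[0,0,0,0,0,0,0.45],[0,0,0,0,0,0,0.8],[0,0,0,0,0,0,0.9],[0,0,20,0,0,0,1],[0,0,40,0,0,0,1],[-2,-45,10,0,0,0,1],[-3,-45,0,0,0,0,1]])

```text
time: 9.85
ee_pos: [0.432, -0.1395, 0.0805]
ee_rot: [[0.967, 0.256, 0.004], [0.256, -0.967, -0.001], [0.004, 0.003, -1.0]]
wrist_force: [1.8, 0.3, -0.2]
grip_width: 0.0853
grasp_force: 0.0
```

>>> jog_arm(plan=[[-3,-45,0,0,0,0,1],[-3,-45,0,0,0,0,1],[-4,-45,0,0,0,0,1],[-4,-43,-10,0,0,0,1],[0,0,-30,0,0,0,1],[0,0,-15,0,0,0,1],[0,0,0,0,0,0,1],[0,0,0,0,0,0,1]])

```text
time: 10.65
ee_pos: [0.4161, -0.3166, 0.0234]
ee_rot: [[0.967, 0.253, -0.0], [0.253, -0.967, 0.0], [-0.0, -0.0, -1.0]]
wrist_force: [-0.4, -0.0, 0.4]
grip_width: 0.0853
grasp_force: 0.0
```

Run:
```python
from seg import *
p,_=save("top","top5.png"); s=status.sense(); print(np.round(s["ee_pos"],4),s["wrist_force"],s["grip_width"])
q,_=save("side","side5.png")
c=np.zeros((600,640,3),np.uint8); c[:320]=cv2.resize(p[200:320,260:500],(640,320)); c[320:,:480]=cv2.resize(q[270:410,200:440],(480,280)); cv2.imwrite('pics/c5.png',c[:,:,::-1])
img=cv2.imread('pics/top5.png')
for r in silhouettes("top","disc_mid")[:2]:
  P=reg_xy("top",r["region"],.017)*1000; print(r["confidence"],P.mean(0),np.ptp(P,axis=0))
```

```text
[ 0.4166 -0.3167  0.0239] [0.80789911 0.34570002 0.10539848] 0.0857363164885615
0.74 [436.94160875 -49.29838556] [49.16250581 49.36853821]
```

View pics/c5.png

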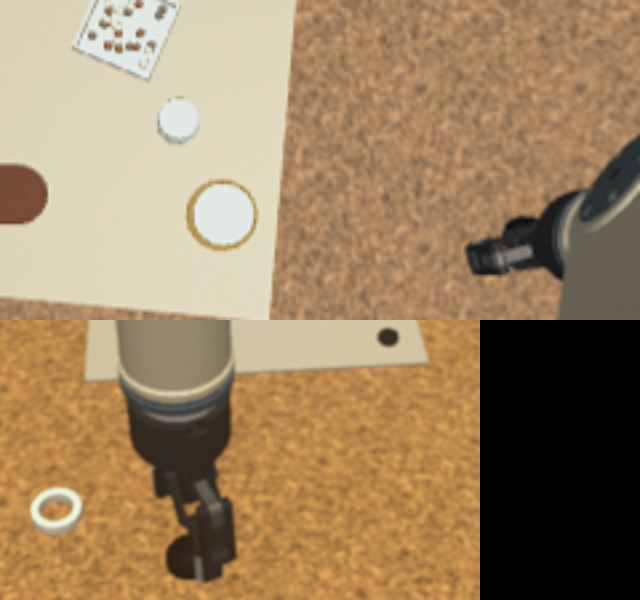

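>>> jog_arm(plan=[[0,0,-15,0,0,0,1],[0,1,-6,0,0,0,0.8],[0,0,0,0,0,0,0.3],[0,0,0,0,0,0,0.3],[0,0,0,0,0,0,0.3],[0,0,0,0,0,0,0.3],[0,0,0,0,0,0,0.3]])

```text
time: 11.5
ee_pos: [0.4164, -0.3158, 0.0031]
ee_rot: [[0.967, 0.253, 0.001], [0.253, -0.967, -0.0], [0.0, 0.0, -1.0]]
wrist_force: [-1.3, 1.4, 6.7]
grip_width: 0.0363
grasp_force: 29.7
```

>>> jog_arm(plan=[[0,0,15,0,0,0,0.2],[2,20,35,0,0,0,0.2],[3,45,10,0,0,0,0.2],[4,45,0,0,0,0,0.2],[4,45,0,0,0,0,0.2],[4,45,0,0,0,0,0.2],[3,45,-10,0,0,0,0.2],[0,21,-15,0,0,0,0.2],[0,0,0,0,0,0,0.2],[0,0,0,0,0,0,0.2]])

```text
time: 12.5
ee_pos: [0.4362, -0.0495, 0.0374]
ee_rot: [[0.967, 0.255, -0.0], [0.255, -0.967, -0.0], [-0.0, 0.0, -1.0]]
wrist_force: [1.0, 0.0, -0.9]
grip_width: 0.0357
grasp_force: 30.3
```

Run:
```python
from seg import *
s=status.sense(); print(np.round(s["ee_pos"],4),s["wrist_force"],s["grip_width"])
q,_=save("side","side6.png")
cv2.imwrite('pics/c6.png',cv2.resize(q[220:330,230:380],(750,550))[:,:,::-1])
for r in pinpoint("side","stone_mid")[:2]: print(r["confidence"],r["uv"],at_z("side",r["uv"],s["ee_pos"][2]+.0065))
```

```text
[ 0.4362 -0.0495  0.0374] [ 0.97806048  0.0230837  -0.86258968] 0.035726228154569446
0.71 [319.8, 250.4] [ 0.50829184 -0.01356133  0.04394659]
0.66 [289.5, 265.1] [ 0.44162113 -0.04913636  0.04394659]
```

View pics/c6.png

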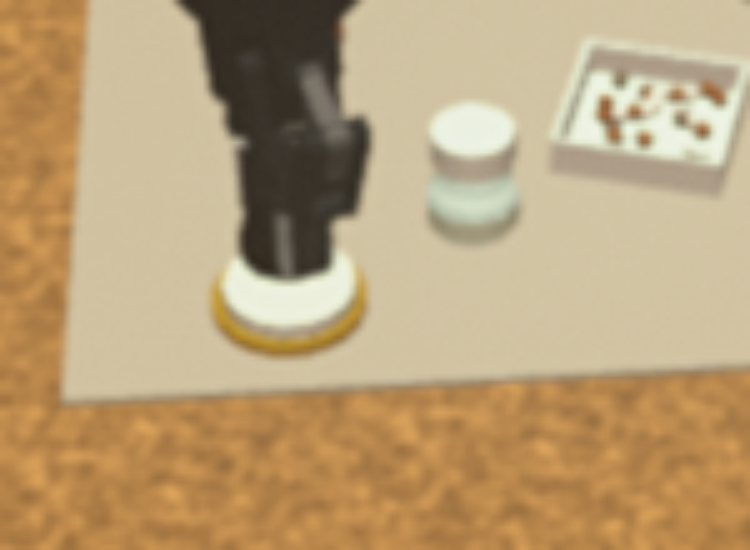

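>>> jog_arm(plan=[[0,0,-11,0,0,0,0.2],[0,0,-4,0,0,0,0.2],[0,0,-2,0,0,0,0.2],[0,0,0,0,0,0,0.2],[0,0,0,0,0,0,0.6],[0,0,0,0,0,0,0.8],[0,0,20,0,0,0,1],[0,0,40,0,0,0,1],[-2,45,20,0,0,0,1],[-3,45,0,0,0,0,1]])

```text
time: 13.6
ee_pos: [0.4335, 0.0407, 0.103]
ee_rot: [[0.968, 0.249, 0.006], [0.249, -0.968, 0.001], [0.006, 0.001, -1.0]]
wrist_force: [0.4, 0.8, 0.5]
grip_width: 0.0855
grasp_force: 0.0
```

>>> jog_arm(plan=[[-2,30,0,0,0,0.14,1],[-2,30,0,0,0,0.14,1],[-2,30,0,0,0,0.14,1],[-2,30,0,0,0,0.14,1],[-2,30,0,0,0,0.14,1],[-2,30,0,0,0,0.14,1],[-2,25,0,0,0,0.14,1],[-2,0,0,0,0,0.14,1],[0,0,0,0,0,0.14,1],[0,0,0,0,0,0.14,1]])

```text
time: 14.6
ee_pos: [0.4149, 0.2456, 0.1001]
ee_rot: [[-0.091, 0.996, -0.0], [0.996, 0.091, -0.0], [-0.0, -0.0, -1.0]]
wrist_force: [0.7, -0.6, -0.2]
grip_width: 0.0854
grasp_force: 0.0
```

Run:
```python
from seg import *
p,_=save("top","top7.png"); s=status.sense(); print(np.round(s["ee_pos"],4),np.round(s["ee_rot"],3).tolist())
q,_=save("side","side7.png")
c=np.zeros((600,640,3),np.uint8); c[:320]=cv2.resize(p[200:320,160:400],(640,320)); c[320:,:480]=cv2.resize(q[150:290,200:440],(480,280)); cv2.imwrite('pics/c7.png',c[:,:,::-1])
for n,z in(("disc_mid",.017),("stone_mid",.027),("pebble_mid",.018)):
 for r in silhouettes("top",n)[:2]:
  P=reg_xy("top",r["region"],z)*1000; print(n,r["confidence"],P.mean(0),np.ptp(P,axis=0), cv2.minAreaRect(P.astype(np.float32)))
for r in pinpoint("side","pebble_mid")[:2]: print(r["confidence"],at_z("side",r["uv"],.011))
```

```text
[0.415  0.2455 0.1002] [[-0.099, 0.995, -0.0], [0.995, 0.099, -0.0], [-0.0, -0.0, -1.0]]
disc_mid 0.75 [436.5488027 -43.7136034] [49.16250581 49.40643125] ((437.8146057128906, -47.2236328125), (49.2796516418457, 49.24327087402344), 89.5261001586914)
stone_mid 0.78 [436.18194942 -52.15818805] [37.08884674 37.25724462] ((436.4935607910156, -52.53396987915039), (36.02626419067383, 36.24169921875), 44.744571685791016)
0.66 [0.41711668 0.34075967 0.011     ]
```

View pics/c7.png

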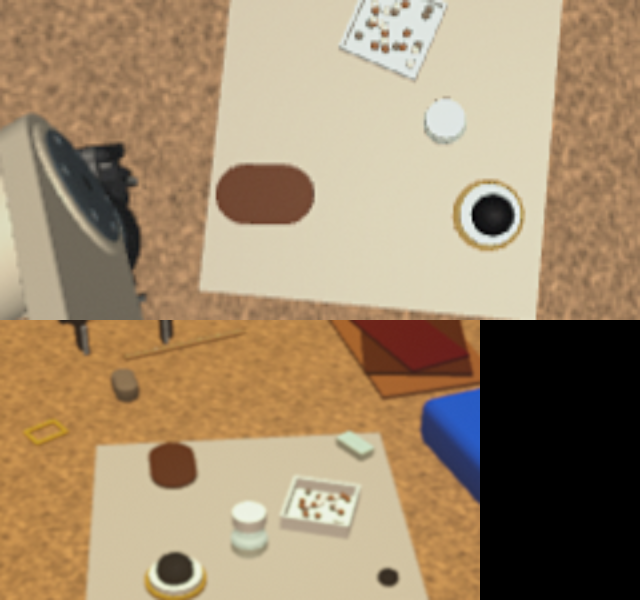

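>>> jog_arm(plan=[[0,40,0,0,0,0.03,1],[0,39,-10,0,0,0,1],[0,0,-30,0,0,0,1],[0,0,-20,0,0,0,1],[0,0,0,0,0,0,1],[0,0,0,0,0,0,1]])

```text
time: 15.5
ee_pos: [0.415, 0.3241, 0.0404]
ee_rot: [[-0.113, 0.994, -0.001], [0.994, 0.113, -0.001], [-0.0, -0.001, -1.0]]
wrist_force: [1.1, 0.2, 0.5]
grip_width: 0.0854
grasp_force: 0.0
```

Run:
```python
from seg import *
s=status.sense(); print(np.round(s["ee_pos"],4),np.round(s["ee_rot"],3).tolist())
q,_=save("side","side8.png")
cv2.imwrite('pics/c8.png',cv2.resize(q[140:220,210:330],(720,480),interpolation=cv2.INTER_CUBIC)[:,:,::-1])
```

```text
[0.415  0.3241 0.0404] [[-0.113, 0.994, -0.001], [0.994, 0.113, -0.001], [-0.0, -0.001, -1.0]]
```

View pics/c8.png

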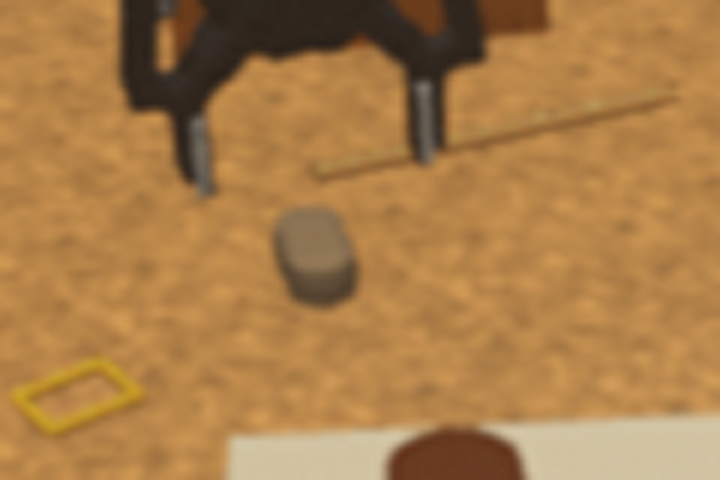

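>>> jog_arm(plan=[[0,0,-20,0,0,0,1],[0,0,-12,0,0,0,1],[0,0,-4,0,0,0,0.7],[0,0,0,0,0,0,0.2],[0,0,0,0,0,0,0.2],[0,0,0,0,0,0,0.2],[0,0,0,0,0,0,0.2],[0,0,0,0,0,0,0.2],[0,0,0,0,0,0,0.2]])

```text
time: 16.45
ee_pos: [0.4154, 0.3246, 0.005]
ee_rot: [[-0.115, 0.993, 0.001], [0.993, 0.115, 0.0], [0.0, 0.001, -1.0]]
wrist_force: [-0.5, -0.6, 6.5]
grip_width: 0.0312
grasp_force: 30.3
```

Run:
```python
from seg import *
s=status.sense(); print(np.round(s["ee_pos"],4),s["grip_width"])
q,_=save("side","side9.png")
cv2.imwrite('pics/c9.png',cv2.resize(q[140:220,210:330],(720,480),interpolation=cv2.INTER_CUBIC)[:,:,::-1])
```

```text
[0.4154 0.3246 0.005 ] 0.031177498948869682
```

View pics/c9.png

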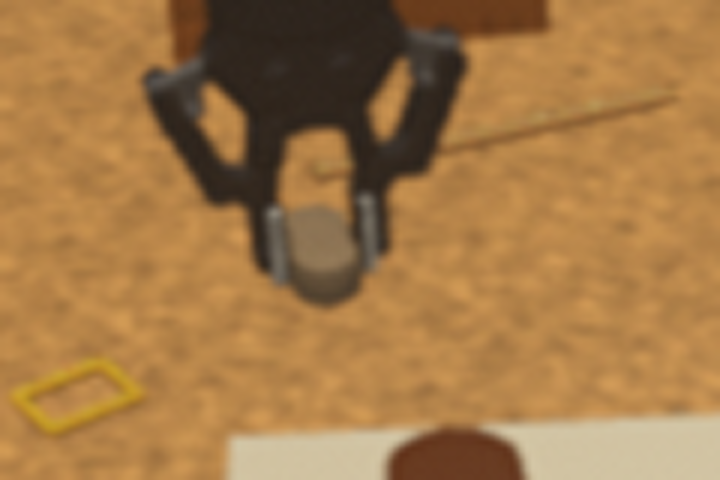

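>>> jog_arm(plan=[[0,0,15,0,0,0,0.15],[0,0,35,0,0,0,0.15],[21,-35,0,0,0,-0.05,0.15],[21,-35,0,0,0,-0.05,0.15],[21,-35,0,0,0,-0.04,0.15],[21,-35,0,0,0,0,0.15],[22,-35,-20,0,0,0,0.15],[0,0,-10,0,0,0,0.15],[0,0,0,0,0,0,0.15],[0,0,0,0,0,0,0.15]])

```text
time: 17.5
ee_pos: [0.5205, 0.1498, 0.0243]
ee_rot: [[0.025, 1.0, -0.001], [1.0, -0.025, -0.0], [-0.0, -0.001, -1.0]]
wrist_force: [-0.4, 0.8, -1.3]
grip_width: 0.0311
grasp_force: 30.2
```

Run:
```python
from seg import *
p,_=save("top","top10.png"); s=status.sense(); print(np.round(s["ee_pos"],4),np.round(s["ee_rot"],3).tolist())
q,_=save("side","side10.png")
c=np.zeros((600,640,3),np.uint8); c[:320]=cv2.resize(p[200:320,160:400],(640,320)); c[320:,:480]=cv2.resize(q[190:290,240:411],(480,280)); cv2.imwrite('pics/c10.png',c[:,:,::-1])
for r in pinpoint("side","pebble_mid")[:2]: print(r["confidence"],at_z("side",r["uv"],s["ee_pos"][2]+.006))
```

```text
[0.5207 0.1501 0.0246] [[0.024, 1.0, -0.0], [1.0, -0.024, 0.0], [0.0, -0.0, -1.0]]
0.51 [0.52524662 0.15511039 0.03059498]
```

View pics/c10.png

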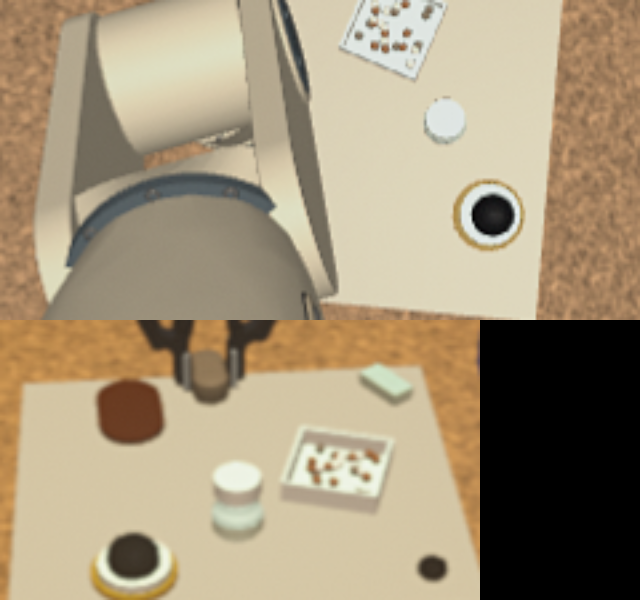

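>>> jog_arm(plan=[[2,0,-10,0,0,0,0.15],[0,0,-5,0,0,0,0.15],[0,0,-1,0,0,0,0.15],[0,0,0,0,0,0,0.15],[0,0,0,0,0,0,0.6],[0,0,0,0,0,0,0.7],[0,0,20,0,0,0,0.7],[0,0,45,0,0,0,1],[0,0,50,0,0,0,1],[-10,40,20,0,0,0,1]])

```text
time: 18.65
ee_pos: [0.5159, 0.1876, 0.1475]
ee_rot: [[0.029, 1.0, 0.006], [1.0, -0.029, 0.001], [0.001, 0.006, -1.0]]
wrist_force: [1.1, 0.5, -0.3]
grip_width: 0.0855
grasp_force: 0.0
```

>>> jog_arm(plan=[[-10,45,0,0,0,0,1],[-10,45,0,0,0,0,1],[-10,45,0,0,0,0,1],[-10,45,0,0,0,0,1],[0,0,0,0,0,0,1],[0,0,0,0,0,0,1],[0,0,0,0,0,0,1]])

```text
time: 19.35
ee_pos: [0.473, 0.3683, 0.143]
ee_rot: [[0.025, 1.0, -0.001], [1.0, -0.025, -0.001], [-0.001, -0.001, -1.0]]
wrist_force: [-0.2, -0.8, -1.0]
grip_width: 0.0854
grasp_force: 0.0
```

Run:
```python
from seg import *
p,_=save("top","top11.png"); s=status.sense(); print(s["time"],np.round(s["ee_pos"],4),np.round(s["qvel"],3))
for n,z in(("disc_mid",.017),("stone_mid",.029),("pebble_mid",.022),("jar_mid",.04)):
 for r in silhouettes("top",n)[:2]:
  P=reg_xy("top",r["region"],z)*1000; print(n,r["confidence"],P.mean(0), cv2.minAreaRect(P.astype(np.float32)))
q,_=save("side","side11.png")
c=np.zeros((600,640,3),np.uint8); c[:320]=cv2.resize(p[200:320,160:400],(640,320)); c[320:,:480]=cv2.resize(q[190:330,240:480],(480,280)); cv2.imwrite('pics/c11.png',c[:,:,::-1])
```

```text
19.4 [0.4733 0.3681 0.1431] [-0.011 -0.003 -0.001  0.002  0.     0.001]
disc_mid 0.62 [436.53916885 -43.12168763] ((436.6367492675781, -48.406272888183594), (46.99033737182617, 46.850074768066406), 89.75816345214844)
stone_mid 0.58 [437.65322381 -51.10404431] ((438.2127685546875, -50.702239990234375), (34.34313201904297, 32.87361145019531), 44.802242279052734)
stone_mid 0.58 [517.48595895  -9.57531659] ((516.952392578125, -9.718572616577148), (39.735137939453125, 39.79312515258789), 44.91372299194336)
pebble_mid 0.87 [523.60714223 150.41221068] ((523.6907958984375, 150.2599639892578), (54.27337646484375, 28.368614196777344), 89.91129302978516)
jar_mid 0.54 [454.14063134 146.38730591] ((453.91888427734375, 145.90768432617188), (82.74284362792969, 48.23418426513672), 89.89501953125)
jar_mid 0.47 [516.37043198  -9.48479473] ((515.9949951171875, -8.422163009643555), (32.417930603027344, 34.83359146118164), 89.90492248535156)
```

View pics/c11.png

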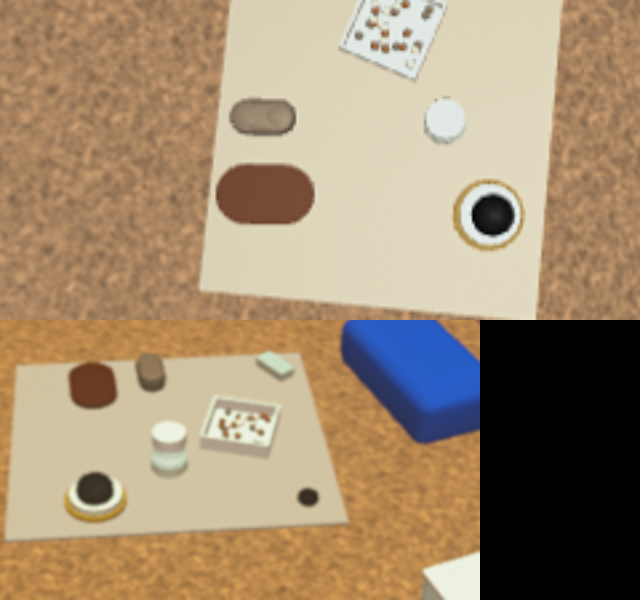

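The last picture shows the pebble behind the leather at (263,116), the jar at (445,120) and the stone on the disc on the plate at (491,215). Every offset I measured is within tolerance, so I'm handing in.

```bash
python3 -c "
from cell import workorder
print(workorder.sign_off())"
```

```text
the job is handed in; nothing more can be done
None
```

All four parts are placed and the job is handed in at about 19.5 s; in the last pictures each was inside its tolerance (stone about 3–4 mm and jar about 4–5 mm off centre), but the sign-off gave no verdict.

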